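# Cock the sprung sherd clamp

## Task

Of the two sherd clamps on the table, one is already cocked, with a sherd lying in its open mouth; cock the other, whose jaw has sprung shut. With the fingertips push its tall thumb plate straight back, away from the fence, all the way to the end stop, then let it go so that it springs back and is caught by the stop pin at mid travel. Only push: do not grip or lift anything, and leave the cocked clamp untouched and its sherd and the other things where they are.

Things in the scene. Friction and masses are not known exactly. Their poses are not given: they have to be found in the camera images.
- clamp_a: sherd clamp to be cocked, fixed to the table; base 200x100x14 mm. Origin: centre of underside; x along the slide, from fence to end stop; y across; z up. Wooden fence at x -96 to -84 mm (the end nearer the robot), top z 43; end stop x 81 to 97, top z 38; rails top z 26. Between them slides a metal carriage with a jaw (top z 41, x -79 to -67 + travel) and, behind it, a tall thumb plate
- slide_a (a joint): travel of clamp a's carriage along its x, m: 0 = sprung shut (its start; jaw 4 mm from fence), 0.05 = at the end stop. A spring pulls to 0 (3 N at 0, 10 N at 0.05); riding over the pin adds 2 to 3 N between 0.005 and 0.028. Past 0.028 the pin snaps in; let go, the carriage comes back by itself and is caught at about 0.028
- plate_a (a point): point on the face of clamp a's thumb plate that looks to the fence: mid width, 70 mm above the table; moves with the carriage (clamp x = -5 mm + travel). Plate 46 mm wide (y), 10 thick (x), its top edge rolled to the rear, top at z 86; the face is free and flat from z 82 down to 31. Axes as the clamp's: push along +x
- pin_a (a joint): brass stop pin of clamp a, at its +y side (clamp x 30 mm, z 14 to 34, knob out to y 66); value in m: 0 = in, grows up to about 0.007 as the carriage's tooth pushes it outwards. It is sprung and works by itself
- clamp_b: second clamp, same shape and frame as clamp a, but already cocked: its jaw stands about 32 mm open with a sherd in the mouth. To be left untouched
- slide_b (a joint): travel of clamp b's carriage, as for slide_a; starts latched at about 0.028
- plate_b (a point): the same point on the thumb plate of clamp b
- mouth_sherd: narrow pottery sherd, 57x18x12 mm, lying loose in the open mouth of clamp b between fence and jaw. Origin: centre of its underside
- flat_sherd: flat brown pottery sherd, 79x65x12, lying between the two clamps (mm). Bystander. Origin: centre of its underside
- scale_bar: black and white striped bar, 20x105x9, lying between the two clamps (mm). Bystander. Origin: centre of its underside
- field_brush: flat brush with wooden handle, 46x203x17, lying at the left (mm). Bystander. Origin: centre of its underside
- jar_tags: clear jar with red lid, 65 mm across, 99 mm high, standing fixed behind the clamps, near the middle. Bystander. Origin: centre of its underside
Mind the look-alikes: they are no part of the job. Leave any red look-alike of the clamp_a alone.

How it is judged:
On the way:
1. the shut clamp's carriage is pushed back to its end stop (within 7 mm) by the fingers (value of joint slide_a above 0.043 m and contact force between the fingers and slide_a above 0.5 N), for 0.1 s.
At the end, for the whole second after the job is handed in: The carriage of the clamp that was shut rests latched at 28 mm of its 50 mm travel (24.5 to 31.5 mm); the other clamp is still latched there, the sherd in its mouth within 12 mm and the other loose things within 30 mm of where they lay (value of joint slide_a between 0.0245 and 0.0315 m and velocity of joint slide_a between -0.01 and 0.01 m/s and value of joint slide_b between 0.0245 and 0.0315 m and distance of mouth_sherd from where it was at the start of the episode below 0.012 m and distance of each of flat_sherd, scale_bar, field_brush from where it was at the start of the episode below 0.03 m); the robot touches nothing.
It fails at once if the already cocked clamp is touched with more than 2 N or its carriage is moved by over 3.5 mm (contact force between any of the fingers, the arm and clamp_b above 2 N or value of joint slide_b above 0.0315 m or value of joint slide_b below 0.0245 m).
It fails at once if the thumb plate of the clamp is taken between the fingers (x of the grasp point in the frame of plate_a between 0 and 0.01 m and y of the grasp point in the frame of plate_a between -0.023 and 0.023 m and z of the grasp point in the frame of plate_a between -0.06 and 0.028 m).
It fails at once if the sherd in the mouth of the cocked clamp is moved by over 12 mm (distance of mouth_sherd from where it was at the start of the episode above 0.012 m).
It fails at once if a bystander is moved or lifted by over 30 mm (distance of any of flat_sherd, scale_bar, field_brush from where it was at the start of the episode above 0.03 m).
It also fails if it takes over 35 s, if anything falls off the work surface, if the arm or the gripper's body presses on something with over 40 N, if the wrist force passes 120 N, or if a joint passes its speed limit or range.

## Robot

A 6-joint arm with a two-finger parallel gripper is mounted at the origin on the work surface; the furniture and walls round the work are solid. World frame = base frame: x ahead of the robot, y to its left, z up, the work surface at z = 0. Lengths are in m, angles in rad, forces in N, time in s.
With the tool pointing down it reaches from about 0.25 to 0.725 m from the base axis. Payload 4 kg.
Tool frame: the origin (TCP) lies midway between the tips of the shut fingers; the grasp point (between the pads) lies 19 mm behind it; y points along the fingers, z is the direction in which the jaws open and shut, and the axes are right-handed (so a half turn about y gives the same grasp; the last joint's range is limited). The gripper opens to 85 mm and grips with 20 to 120 N. Pads are 22 mm wide; open, the fingers measure 114 mm over their backs; the gripper's body (76 mm by 85 mm) begins 54 mm behind the grasp point. The pads swing forward as they close: fully open they stand 13 mm farther back than shut.
Start: joints at [1.162, 0.241, 0.005, 1.335, 0, 1.571], TCP at [0.199, 0.459, 0.231] pointing down, gripper open.
Joint ranges: [-2.72, 2.72], [-1.05, 1.87], [-1.09, 1.28], [-1.99, 2.15], [-1.42, 1.44], [-3.14, 3.14]. Speed limits (rad/s): [2.79, 2.79, 3.14, 3.14, 3.14, 3.14].

## Interface

Orientations are given as a unit quaternion [x, y, z, w].
In Python, from workcell import bot gives the robot as it stands. The module is installed in compiled form; this text tells all that it offers.
- The arm moves only by the shell command python3 -m handwheel 'ROWS' [OPENING]. ROWS is JSON, a list of rows, each a list of 6 numbers: the shift along the tool's x, y, z in units of 25 mm (1.0 is 25 mm), then the turn, a rotation vector about the tool's x, y, z in units of 10 degrees (1.0 is 10 degrees). A call has exactly 5 rows; each row is the pose to reach, as a shift and turn from the pose commanded when the call began, along the tool's axes at that moment; what a row does not reach only later rows make up. A row lasts 1/8 s, in which the tool goes at most 62.5 mm and 10.7 degrees, less where a joint would pass 70% of its speed; a pose out of reach is approached as far as the arm can. A call with a gripper value outside its range is refused whole. OPENING is the gripper command: -1 is shut, 1 is fully open, values between are in proportion, set as the call begins (- or left out, the last holds). The fingers move at their own pace and stop on an object; the grip force is fixed at half the most. Time passes only in rows, so rows that repeat a pose let the fingers close, or fill a call up. It gives the time, the measured TCP pose, the force and the opening at its end, in the units of the state.
- bot.get_obs(): the state, without advancing time (a new reading comes with each control period).
- bot.camera(name): name is "scene" or "top"; returns a dict with "color" (384x512x3 uint8, red, green, blue), "fx", "fy", "cx", "cy" (pixels), "rvec" (rotation vector, rad) and "tvec" (3), from world to camera coordinates, as OpenCV has them. Camera axes: x right, y down, z forward; pixel columns grow to the right and rows downward; lengths in m; the calibration is good to about 2 mm. A picture is of the moment at which its call begins. There is no depth.
- bot.job_done(): hands the job in, once; it reports no verdict.
The state is a dict: "clock": time; "joint_pos": joint angles; "joint_vel": joint speeds; "tau": joint torques, N m; "eef_pos": TCP position; "tool_rot": TCP orientation; "ft_force": force on the tool from outside, world axes, zero at the start; "ft_torque": the same for the moment, N m; "grip_width": finger opening in m.
Only numpy, scipy, OpenCV 4.12 (cv2) and the standard library are available. Lean on these libraries where they do the work, as an engineer would, in place of code of your own. Each camera call takes 0.05 s, during which the arm holds its last target.

## Working session

There is one attempt and no reset: what is moved stays moved. The work goes in short steps, Python scripts to look and compute and a shell command to move; the robot and the scene stay as the last step left them, time stands still between calls to the robot, and variables do not carry over. Pictures are saved under pics/ and viewed, and the job is handed in when it is done.

```bash
mkdir -p pics; cat > h.py <<'E'
import numpy as np, cv2
from workcell import bot
def cam(n,f=None):
    c=bot.camera(n)
    if f: cv2.imwrite(f,c["color"][:,:,::-1])
    return c
def K(c): return np.array([[c["fx"],0,c["cx"]],[0,c["fy"],c["cy"]],[0,0,1.]])
def ray(c,uv,z):
    R=cv2.Rodrigues(np.array(c["rvec"],float))[0]; t=np.array(c["tvec"],float).ravel()
    o=-R.T@t; d=R.T@np.linalg.inv(K(c))@np.array([uv[0],uv[1],1.])
    return o+d*(z-o[2])/d[2]
def proj(c,P):
    return cv2.projectPoints(np.array(P,float).reshape(-1,1,3),np.array(c["rvec"],float),np.array(c["tvec"],float),K(c),None)[0].reshape(-1,2)
E
python3 - <<'E'
from h import *
for n in("scene","top"):
    c=cam(n,f"pics/{n}0.png"); R=cv2.Rodrigues(np.array(c["rvec"],float))[0]
    print(n,c["fx"],c["cx"],c["cy"],-R.T@np.array(c["tvec"]).ravel(),R[2])
print(bot.get_obs())
E
```

```text
scene 447.334832235262 259.3506872893629 189.13886067747794 [ 0.10488925 -0.80237831  0.70738571] [ 0.36848591  0.77897998 -0.50735424]
top 352.8594270210031 260.1745822453688 189.16740685294553 [0.41477278 0.20032734 1.17172771] [ 0.14109611 -0.00111827 -0.98999527]
{'clock': 0.1, 'joint_pos': array([ 1.16201449e+00,  2.41345179e-01,  3.88385839e-03,  1.33521131e+00,
       -2.84686404e-05,  1.57077699e+00]), 'joint_vel': array([ 0.00235325, -0.00252142,  0.00264012,  0.00044516, -0.00050636,
        0.00113528]), 'tau': array([-1.74292149e-03, -3.73138690e+01,  2.53009844e+01,  1.08652280e-02,
       -7.09063988e-05,  5.42869344e-06]), 'eef_pos': array([0.19853196, 0.4582872 , 0.23050772]), 'tool_rot': array([ 0.6930409 , -0.14364005,  0.14339046, -0.69173768]), 'ft_force': array([ 0.06843154, -0.06288558,  0.00290305]), 'ft_torque': array([-0.03511347,  0.02675025, -0.00729853]), 'grip_width': 0.08564095409499176}
```

View pics/scene0.png

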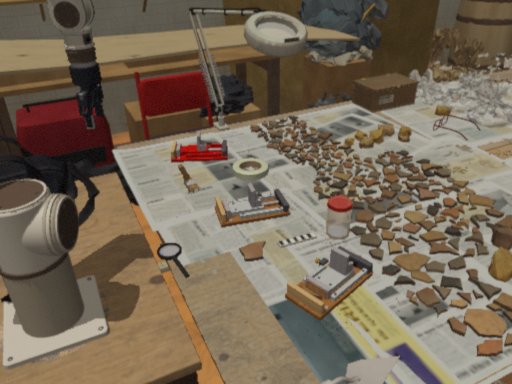

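View pics/top0.png

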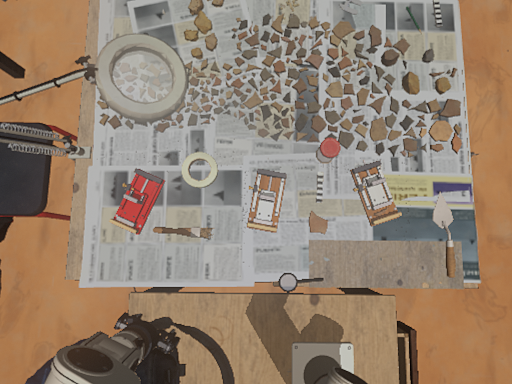

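The scene view shows two wood-and-metal clamps near (252,205) and (332,282), plus a red look-alike at (200,150). In the top view they are at (266,200), (377,193) and (138,202). I'll zoom in next.

```bash
python3 - <<'E'
from h import *
c=cam("top"); im=c["color"][:,:,::-1]
a=cv2.resize(im[155:240,240:310],None,fx=7,fy=7,interpolation=cv2.INTER_CUBIC)
b=cv2.resize(im[155:240,340:410],None,fx=7,fy=7,interpolation=cv2.INTER_CUBIC)
cv2.imwrite("pics/topz.png",np.hstack([a,b])[:600,:800] if False else cv2.resize(np.hstack([a,b]),(800,486)))
c=cam("scene"); im=c["color"][:,:,::-1]
a=cv2.resize(im[180:235,205:300],None,fx=8,fy=8,interpolation=cv2.INTER_CUBIC)
cv2.imwrite("pics/scA.png",a)
a=cv2.resize(im[240:320,280:380],None,fx=7,fy=7,interpolation=cv2.INTER_CUBIC)
cv2.imwrite("pics/scB.png",a)
E
```

```text
(no output)
```

View pics/topz.png

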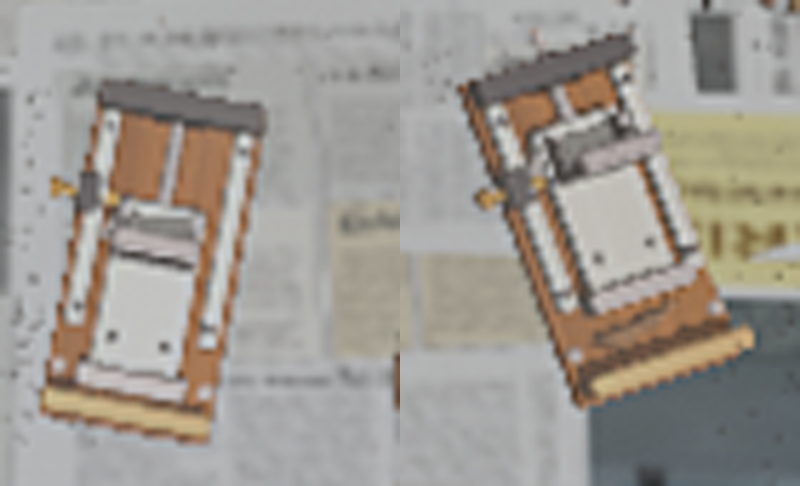

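View pics/scA.png

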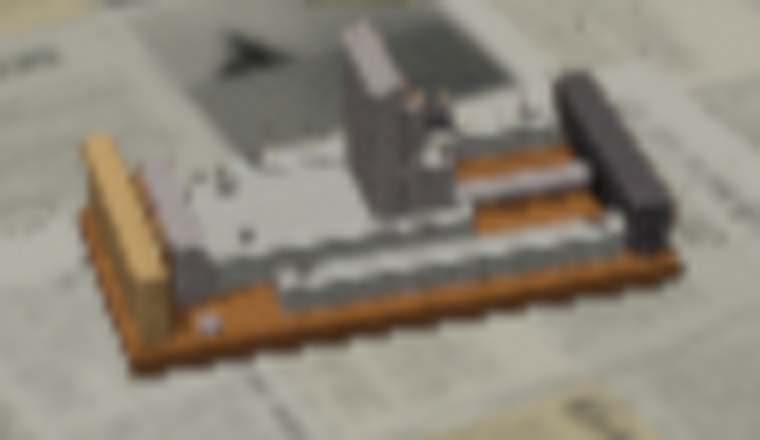

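View pics/scB.png

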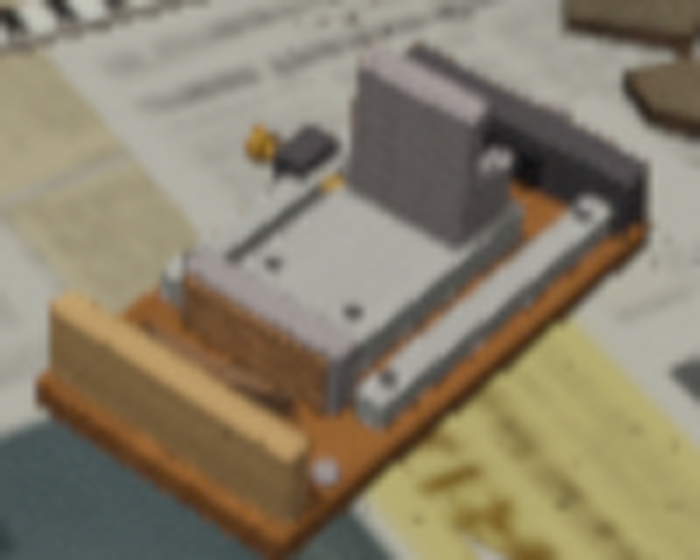

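```bash
cat > fit.py <<'E'
from h import *
from scipy.optimize import least_squares
ct=bot.camera("top"); cs=bot.camera("scene")
T=lambda u,v:(240+u/5.714-.4,155+v/5.714-.4)
S=lambda u,v:(205+u/8-.4,180+v/8-.4)
obs=[(ct,(100,50,14),T(102,84)),(ct,(-96,-50,43),T(210,441)),(ct,(-96,50,43),T(42,412)),(ct,(97,-50,38),T(266,105)),(ct,(97,50,38),T(103,80)),
(cs,(-100,-50,0),S(133,377)),(cs,(100,-50,0),S(684,275)),(cs,(97,-50,38),S(672,205)),(cs,(-5,-23,82),S(382,95)),(cs,(-5,23,82),S(345,35)),(cs,(30,66,24),S(1e9,0))]
obs=[o for o in obs if o[2][0]<1e6]
def W(p,P):
    P=np.array(P)/1e3;c,s=np.cos(p[2]),np.sin(p[2]);return np.array([p[0]+c*P[0]-s*P[1],p[1]+s*P[0]+c*P[1],P[2]])
f=lambda p:np.concatenate([proj(c,W(p,P))[0]-np.array(q) for c,P,q in obs])
r=least_squares(f,[.4,.2,-.1],loss='soft_l1')
print(r.x,np.round(f(r.x).reshape(-1,2),1).tolist())
p=r.x
print("plate",W(p,(-5,0,70)))
im=cv2.resize(ct["color"][:,:,::-1][155:240,240:310],None,fx=7,fy=7); im2=cv2.resize(cs["color"][:,:,::-1][180:235,205:300],None,fx=8,fy=8)
def box(c,m,o,k,x0,x1,y,z0,z1):
    for P,Q in [((a,-y,z),(a,y,z)) for a in(x0,x1) for z in(z0,z1)]+[((x0,b,z),(x1,b,z)) for b in(-y,y) for z in(z0,z1)]+[((a,b,z0),(a,b,z1)) for a in(x0,x1) for b in(-y,y)]:
        A,B=[((proj(c,W(p,X))[0]-o+.5)*k).astype(int) for X in(P,Q)]
        cv2.line(m,tuple(map(int,A)),tuple(map(int,B)),(0,255,0),1)
for c,m,o,k in((ct,im,(240,155),7),(cs,im2,(205,180),8)):
    for b in((-100,100,50,0,14),(-96,-84,50,14,43),(81,97,50,14,38),(-5,5,23,31,86)): box(c,m,np.array(o),k,*b)
cv2.imwrite("pics/fit_t.png",im);cv2.imwrite("pics/fit_s.png",im2)
E
python3 fit.py
```

```text
[ 0.54214703  0.17734905 -0.16522947] [[-0.4, -0.7], [0.7, 0.1], [-0.9, -0.4], [0.8, 0.4], [-0.8, -0.6], [-0.1, 1.3], [0.3, 1.4], [1.0, -1.0], [-1.1, 0.3], [-0.8, -0.2]]
plate [0.53721513 0.17817144 0.07      ]
```

View pics/fit_t.png

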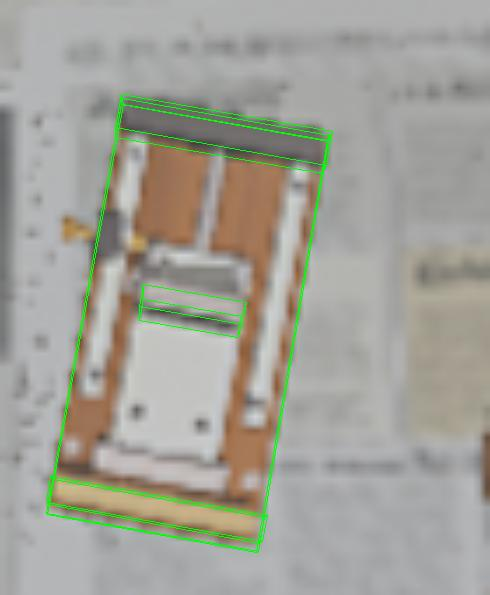

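View pics/fit_s.png

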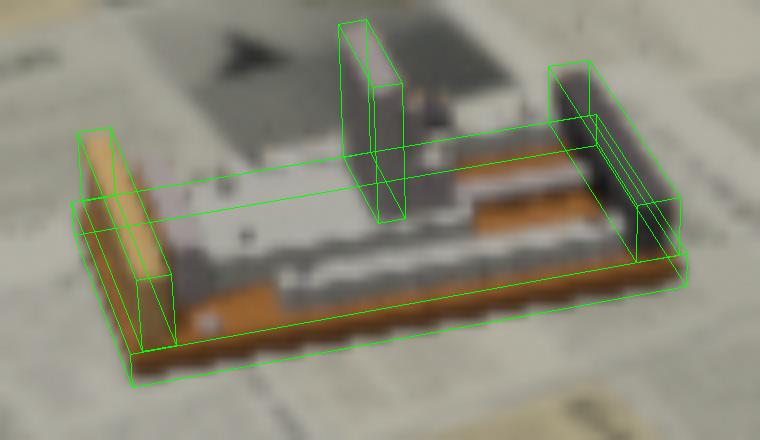

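```bash
cat >> fit.py <<'E'
def W2(p,P):
    w=W(p,P); w[2]+=p[3]; return w
g=lambda p:np.concatenate([proj(c,W2(p,P))[0]-np.array(q) for c,P,q in obs])
r2=least_squares(g,[.54,.18,-.16,0],loss='soft_l1'); print("zfree",r2.x,r.cost,r2.cost)
from scipy.spatial.transform import Rotation as Ro
o=bot.get_obs(); R=Ro.from_quat(o["tool_rot"]).as_matrix(); print("tool axes cols\n",R.round(3))
print("jar",ray(ct,(328,150),.099),"flat",ray(ct,(318,222),.006), "tape",ray(ct,(199,170),.01))
p=r.x
for x,z in((-45,.2),(-45,.05),(-16,.05),(34,.05)):
    w=W(p,(x,0,0)); w[2]=z
    print(x,z,w.round(4),"tool units",(R.T@(w-o["eef_pos"])/.025).round(2))
yd=np.array([-np.sin(p[2]),np.cos(p[2]),0]); xd=np.array([np.cos(p[2]),np.sin(p[2]),0])
for s in(1,-1):
    Z=s*yd; Y=np.array([0,0,-1.]); Rt=np.c_[np.cross(Y,Z),Y,Z]
    print(s,np.rad2deg(Ro.from_matrix(R.T@Rt).as_rotvec())/10)
E
python3 fit.py
```

```text
[ 0.54214703  0.17734905 -0.16522947] [[-0.4, -0.7], [0.7, 0.1], [-0.9, -0.4], [0.8, 0.4], [-0.8, -0.6], [-0.1, 1.3], [0.3, 1.4], [1.0, -1.0], [-1.1, 0.3], [-0.8, -0.2]]
plate [0.53721513 0.17817144 0.07      ]
zfree [ 0.54193911  0.17697339 -0.16462165  0.00094349] 4.6877378128342455 4.607028328492602
tool axes cols
 [[ 0.918 -0.     0.397]
 [-0.398 -0.     0.918]
 [-0.    -1.    -0.   ]]
jar [ 0.69373855 -0.01116133  0.099     ] flat [0.47396655 0.00721038 0.006     ] tape [0.64270514 0.40469105 0.01      ]
-45 0.2 [0.4978 0.1848 0.2   ] tool units [15.33  1.25 -5.3 ]
-45 0.05 [0.4978 0.1848 0.05  ] tool units [15.33  7.25 -5.3 ]
-16 0.05 [0.5264 0.18   0.05  ] tool units [16.46  7.25 -5.02]
34 0.05 [0.5757 0.1718 0.05  ] tool units [18.4   7.25 -4.54]
1 [ 2.03998690e-03 -1.39550343e+00 -2.80948215e-04]
-1 [4.09122872e-04 1.66044963e+01 2.97067307e-03]
```

```bash
python3 -m handwheel '[[2.2,0.18,-0.76,0,-0.28,0],[4.4,0.36,-1.52,0,-0.56,0],[6.6,0.54,-2.28,0,-0.84,0],[8.8,0.72,-3.04,0,-1.12,0],[11.0,0.9,-3.8,0,-1.4,0]]' -1
cat > where.py <<'E'
from h import *
from scipy.spatial.transform import Rotation as Ro
p=np.array([.54215,.17735,-.16523]); o=bot.get_obs(); R=Ro.from_quat(o["tool_rot"]).as_matrix()
Rc=Ro.from_euler('z',p[2]).as_matrix()
print("t",o["clock"],"tcp in clamp mm",(Rc.T@(o["eef_pos"]-[p[0],p[1],0])*1e3).round(1),"F clamp",(Rc.T@o["ft_force"]).round(2),"grip",o["grip_width"])
print("tool axes in clamp\n",(Rc.T@R).round(3))
for x,z in((-45,.2),(-45,.05),(-16,.05),(34,.05)):
    w=Rc@np.array([x/1e3,0,0])+[p[0],p[1],z]; print(x,z,(R.T@(w-o["eef_pos"])/.025).round(2))
E
python3 where.py
```

```text
clock: 1.02
eef_pos: [0.4146, 0.261, 0.2089]
tool_rot: [-0.705, 0.057, -0.058, 0.705]
ft_force: [1.3, 0.4, 0.7]
grip_width: 0.0002
t 1.025 tcp in clamp mm [-139.5   61.5  208.9] F clamp [1.17 0.61 0.73] grip 0.0001583138645025572
tool axes in clamp
 [[ 1.     0.001 -0.003]
 [ 0.003  0.001  1.   ]
 [ 0.001 -1.     0.001]]
-45 0.2 [ 3.78  0.36 -2.47]
-45 0.05 [ 3.77  6.36 -2.48]
-16 0.05 [ 4.93  6.36 -2.48]
34 0.05 [ 6.93  6.36 -2.48]
```

```bash
python3 -m handwheel '[[1.9,0.2,-1.2,0,0,0],[3.75,0.36,-2.45,0,0,0],[3.75,1.9,-2.45,0,0,0],[3.75,3.4,-2.45,0,0,0],[3.75,3.4,-2.45,0,0,0]]' -1
python3 where.py; python3 - <<'E'
from h import *
c=cam("top"); a=cv2.resize(c["color"][150:240,235:315,::-1],None,fx=6,fy=6,interpolation=cv2.INTER_CUBIC)
c=cam("scene"); b=cv2.resize(c["color"][150:240,210:310,::-1],None,fx=6,fy=6,interpolation=cv2.INTER_CUBIC)
cv2.imwrite("pics/ab.png",cv2.resize(np.hstack([a,b]),None,fx=.74,fy=.74))
E
```

```text
clock: 1.65
eef_pos: [0.4933, 0.1853, 0.1209]
tool_rot: [0.706, -0.061, 0.056, -0.704]
ft_force: [-0.2, -0.2, 0.9]
grip_width: 0.0003
t 1.65 tcp in clamp mm [-49.5  -0.2 120.9] F clamp [-0.16 -0.24  0.95] grip 0.00025564995229581213
tool axes in clamp
 [[ 1.    -0.006 -0.   ]
 [ 0.    -0.004  1.   ]
 [-0.006 -1.    -0.004]]
-45 0.2 [ 0.16 -3.16 -0.  ]
-45 0.05 [0.2  2.84 0.02]
-16 0.05 [1.36 2.83 0.02]
34 0.05 [3.36 2.82 0.02]
```

View pics/ab.png

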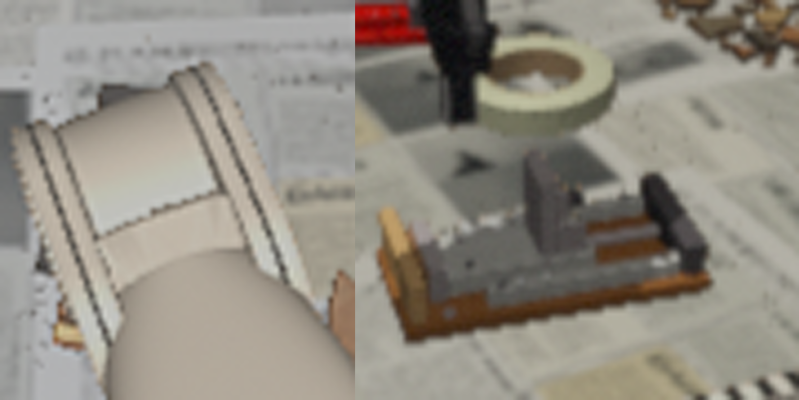

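The arm hides the clamp in the top half of the picture. In the scene half the shut fingers, tip near (458,122), hang above the space between the jaw and the thumb plate. Next I descend to about z 52 mm.

```bash
python3 -m handwheel '[[0.2,0.7,0,0,0,0],[0.2,1.4,0,0,0,0],[0.2,2.1,0,0,0,0],[0.2,2.75,0,0,0,0],[0.2,2.75,0,0,0,0]]' -1
python3 where.py; python3 - <<'E'
from h import *
c=cam("scene"); b=cv2.resize(c["color"][150:240,210:310,::-1],None,fx=6,fy=6,interpolation=cv2.INTER_CUBIC)
cv2.imwrite("pics/ac.png",b)
E
```

```text
clock: 2.38
eef_pos: [0.5012, 0.1862, 0.056]
tool_rot: [-0.705, 0.058, -0.058, 0.705]
ft_force: [-0.7, -0.8, -0.2]
grip_width: -0.0001
t 2.375 tcp in clamp mm [-41.9   2.   56. ] F clamp [-0.59 -0.91 -0.22] grip -0.00014495683702734055
tool axes in clamp
 [[ 1.     0.001 -0.001]
 [ 0.001  0.     1.   ]
 [ 0.001 -1.     0.   ]]
-45 0.2 [-0.12 -5.76 -0.08]
-45 0.05 [-0.12  0.24 -0.08]
-16 0.05 [ 1.04  0.24 -0.08]
34 0.05 [ 3.04  0.24 -0.09]
```

View pics/ac.png

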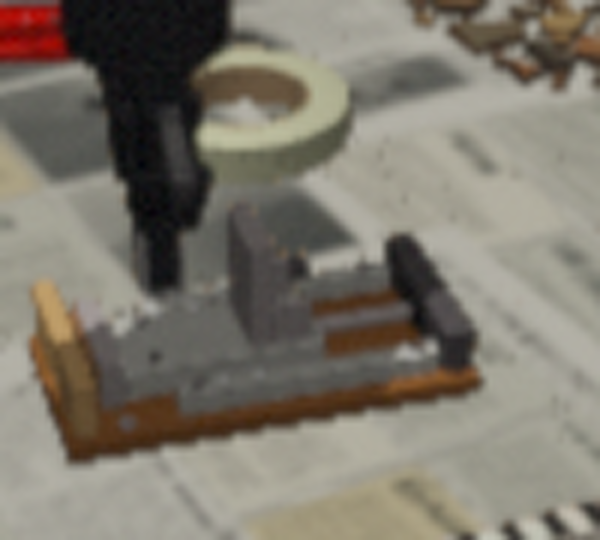

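The fingertips at (160,285) stand over the carriage deck, in front of the plate face at (235,270), clear of the fence and jaw. I'll start the push now.

```bash
python3 -m handwheel '[[0.5,0.1,-0.05,0,0,0],[0.8,0.15,-0.08,0,0,0],[1.1,0.15,-0.08,0,0,0],[1.4,0.15,-0.08,0,0,0],[1.5,0.15,-0.08,0,0,0]]' -1
python3 where.py
```

```text
clock: 3.05
eef_pos: [0.5357, 0.1777, 0.0512]
tool_rot: [-0.705, 0.06, -0.056, 0.705]
ft_force: [-7.3, 1.4, 6.6]
grip_width: 0.0002
t 3.05 tcp in clamp mm [-6.4 -0.8 51.2] F clamp [-7.4   0.18  6.61] grip 0.00022130259281120495
tool axes in clamp
 [[ 1.    -0.004 -0.001]
 [ 0.001 -0.     1.   ]
 [-0.004 -1.    -0.   ]]
-45 0.2 [-1.57 -5.94  0.03]
-45 0.05 [-1.54  0.06  0.03]
-16 0.05 [-0.38  0.05  0.03]
34 0.05 [1.62 0.04 0.03]
```

```bash
python3 -m handwheel '[[0.35,-0.05,0,0,0,0],[0.7,-0.05,0,0,0,0],[1.05,-0.05,0,0,0,0],[1.35,-0.05,0,0,0,0],[1.35,-0.05,0,0,0,0]]' -1
python3 where.py; python3 - <<'E'
from h import *
c=cam("scene"); b=cv2.resize(c["color"][150:240,210:310,::-1],None,fx=6,fy=6,interpolation=cv2.INTER_CUBIC)
cv2.imwrite("pics/ad.png",b)
E
```

```text
clock: 3.68
eef_pos: [0.5675, 0.172, 0.0513]
tool_rot: [0.705, -0.061, 0.055, -0.704]
ft_force: [-8.2, 1.8, 3.3]
grip_width: -0.0001
t 3.675 tcp in clamp mm [25.9 -1.1 51.3] F clamp [-8.34  0.44  3.27] grip -0.00010851172715358115
tool axes in clamp
 [[ 1.    -0.008 -0.001]
 [ 0.001 -0.001  1.   ]
 [-0.008 -1.    -0.001]]
-45 0.2 [-2.88 -5.93  0.04]
-45 0.05 [-2.83  0.07  0.05]
-16 0.05 [-1.67  0.06  0.05]
34 0.05 [0.33 0.05 0.04]
```

View pics/ad.png

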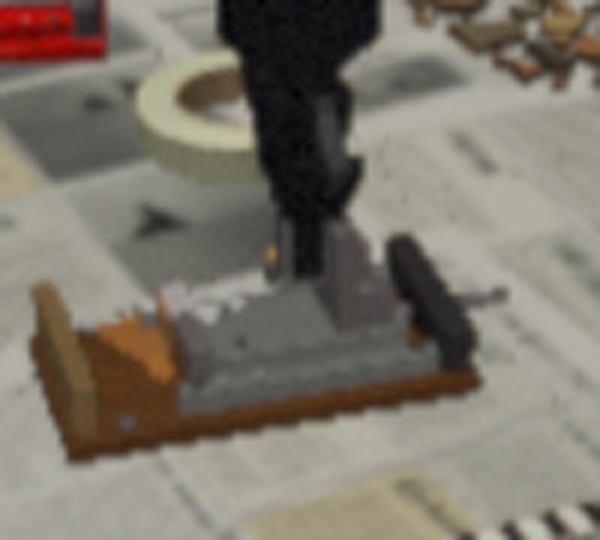

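The carriage has gone well back: its jaw is at (180,340) and the plate at (345,270), close to the end stop. The 8.3 N reading fits about 38 mm of travel, so roughly 12 mm is left.

```bash
python3 -m handwheel '[[0.15,0,0,0,0,0],[0.3,0,0,0,0,0],[0.4,0,0,0,0,0],[0.45,0,0,0,0,0],[0.45,0,0,0,0,0]]' -1
python3 where.py
```

```text
clock: 4.35
eef_pos: [0.5761, 0.1705, 0.0513]
tool_rot: [0.705, -0.062, 0.053, -0.704]
ft_force: [-13.2, 1.9, 5.7]
grip_width: -0.0002
t 4.35 tcp in clamp mm [34.7 -1.2 51.3] F clamp [-13.3   -0.33   5.7 ] grip -0.00016470773000502466
tool axes in clamp
 [[ 1.    -0.012 -0.002]
 [ 0.002 -0.002  1.   ]
 [-0.012 -1.    -0.002]]
-45 0.2 [-3.26 -5.91  0.04]
-45 0.05 [-3.19  0.09  0.05]
-16 0.05 [-2.03  0.07  0.05]
34 0.05 [-0.03  0.05  0.05]
```

```bash
python3 -m handwheel '[[0.06,0,0,0,0,0],[0.12,0,0,0,0,0],[0.15,0,0,0,0,0],[0.15,0,0,0,0,0],[0.15,0,0,0,0,0]]' -1
python3 where.py; python3 - <<'E'
from h import *
c=cam("scene"); b=cv2.resize(c["color"][150:240,210:310,::-1],None,fx=6,fy=6,interpolation=cv2.INTER_CUBIC)
cv2.imwrite("pics/ae.png",b)
E
```

```text
clock: 4.97
eef_pos: [0.5762, 0.1704, 0.0513]
tool_rot: [0.705, -0.064, 0.051, -0.705]
ft_force: [-22.6, 3.6, 12.2]
grip_width: -0.0
t 4.975 tcp in clamp mm [34.7 -1.2 51.3] F clamp [-22.85  -0.12  12.22] grip -2.0747371092049115e-05
tool axes in clamp
 [[ 1.    -0.018 -0.003]
 [ 0.003 -0.002  1.   ]
 [-0.019 -1.    -0.002]]
-45 0.2 [-3.3  -5.89  0.05]
-45 0.05 [-3.19  0.11  0.06]
-16 0.05 [-2.03  0.09  0.06]
34 0.05 [-0.03  0.05  0.05]
```

View pics/ae.png

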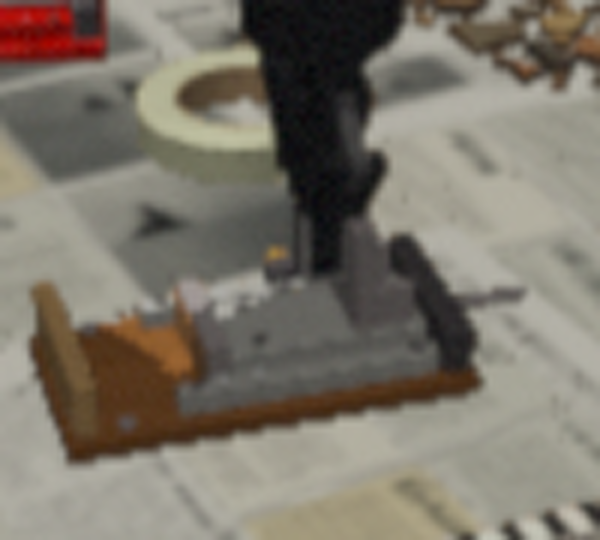

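The plate is at the end stop: the force rose from 13 to 23 N with no further movement, and the carriage touches the dark stop at (440,330). I'll let it go now.

```bash
python3 -m handwheel '[[-0.5,0,0,0,0,0],[-1.0,0,0,0,0,0],[-1.5,0,0,0,0,0],[-2.0,-0.05,0,0,0,0],[-2.0,-0.1,0,0,0,0]]' -1
python3 where.py; python3 - <<'E'
from h import *
c=cam("scene"); b=cv2.resize(c["color"][150:240,210:310,::-1],None,fx=6,fy=6,interpolation=cv2.INTER_CUBIC)
cv2.imwrite("pics/af.png",b)
E
```

```text
clock: 5.65
eef_pos: [0.5359, 0.1779, 0.0554]
tool_rot: [0.705, -0.058, 0.058, -0.705]
ft_force: [-1.1, -0.5, -0.8]
grip_width: 0.0002
t 5.65 tcp in clamp mm [-6.2 -0.5 55.4] F clamp [-0.99 -0.65 -0.8 ] grip 0.00023462483873566822
tool axes in clamp
 [[ 1.     0.001 -0.001]
 [ 0.001  0.     1.   ]
 [ 0.001 -1.     0.   ]]
-45 0.2 [-1.55 -5.78  0.02]
-45 0.05 [-1.55  0.22  0.02]
-16 0.05 [-0.39  0.22  0.02]
34 0.05 [1.61 0.22 0.02]
```

View pics/af.png

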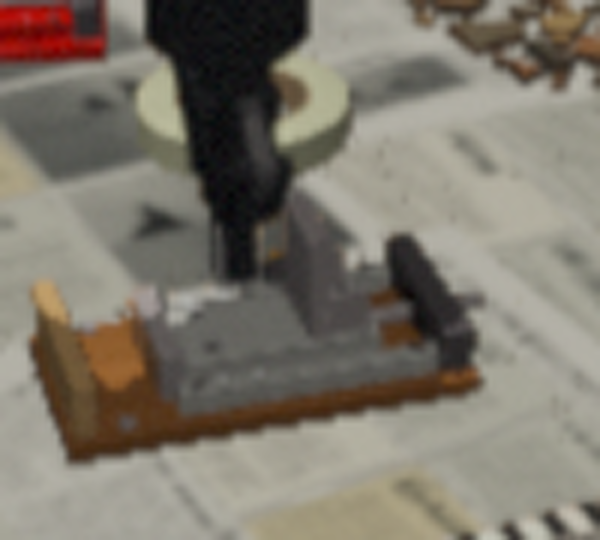

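The carriage has come back and stands at mid travel, with its jaw at (145,330) and its plate at (315,280), a gap away from the fingers at (240,270). I'll lift straight up, clear the view and check.

```bash
python3 -m handwheel '[[-0.4,-0.8,0,0,0,0],[-0.4,-2.2,0,0,0,0],[-0.4,-3.8,0,0,0,0],[-0.4,-5.4,0,0,0,0],[-0.4,-6.5,0,0,0,0]]' -1
python3 -m handwheel '[[-1.5,0,1.2,0,0,0],[-3.0,0,2.4,0,0,0],[-4.5,0,3.6,0,0,0],[-5.5,0,5.0,0,0,0],[-5.5,0,5.0,0,0,0]]' -1
python3 where.py; cat > chk.py <<'E'
from h import *
from scipy.optimize import minimize_scalar
p=np.array([.54215,.17735,-.16523])
ct=cam("top"); cs=cam("scene")
a=cv2.resize(ct["color"][150:240,235:410,::-1],None,fx=4.5,fy=4.5,interpolation=cv2.INTER_CUBIC)
b=cv2.resize(cs["color"][180:235,205:300,::-1],None,fx=8,fy=8,interpolation=cv2.INTER_CUBIC)
cv2.imwrite("pics/end_t.png",a);cv2.imwrite("pics/end_s.png",b); cv2.imwrite("pics/end_scene.png",cs["color"][:,:,::-1])
def W(P):
    P=np.array(P)/1e3;c,s=np.cos(p[2]),np.sin(p[2]);return np.array([p[0]+c*P[0]-s*P[1],p[1]+s*P[0]+c*P[1],P[2]])
for t in(0,24.5,28,31.5,50):
    print(t,"plate top corners scene crop",[((proj(cs,W((-5+t,y,82)))[0]-[205,180]+.5)*8).round().tolist() for y in(-23,23)],"jaw top front top crop",[((proj(ct,W((-79+t,y,41)))[0]-[235,150]+.5)*4.5).round().tolist() for y in(-23,23)])
E
python3 chk.py
```

```text
clock: 6.32
eef_pos: [0.527, 0.1797, 0.2216]
tool_rot: [-0.704, 0.057, -0.06, 0.705]
ft_force: [0.6, 0.8, 0.1]
grip_width: -0.0001
clock: 6.95
eef_pos: [0.4098, 0.3276, 0.2192]
tool_rot: [-0.704, 0.056, -0.057, 0.706]
ft_force: [-0.1, -0.1, 0.1]
grip_width: 0.0004
t 6.95 tcp in clamp mm [-155.2  126.5  219.2] F clamp [-0.03 -0.14  0.05] grip 0.0003609248818929713
tool axes in clamp
 [[ 1.     0.001 -0.005]
 [ 0.005  0.002  1.   ]
 [ 0.001 -1.     0.002]]
-45 0.2 [ 4.38  0.76 -5.08]
-45 0.05 [ 4.37  6.76 -5.1 ]
-16 0.05 [ 5.53  6.76 -5.1 ]
34 0.05 [ 7.53  6.77 -5.11]
0 plate top corners scene crop [[374.0, 98.0], [339.0, 34.0]] jaw top front top crop [[158.0, 340.0], [94.0, 329.0]]
24.5 plate top corners scene crop [[443.0, 86.0], [406.0, 23.0]] jaw top front top crop [[164.0, 306.0], [100.0, 295.0]]
28 plate top corners scene crop [[453.0, 85.0], [416.0, 22.0]] jaw top front top crop [[165.0, 301.0], [101.0, 290.0]]
31.5 plate top corners scene crop [[463.0, 83.0], [425.0, 20.0]] jaw top front top crop [[166.0, 297.0], [102.0, 285.0]]
50 plate top corners scene crop [[514.0, 75.0], [475.0, 12.0]] jaw top front top crop [[170.0, 271.0], [107.0, 260.0]]
```

View pics/end_t.png

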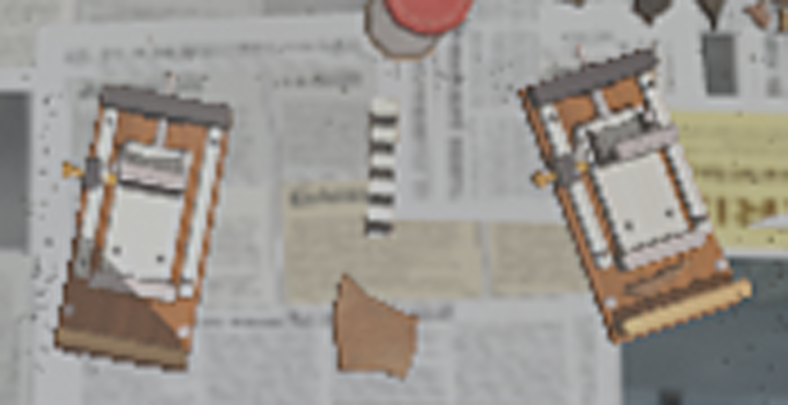

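View pics/end_s.png

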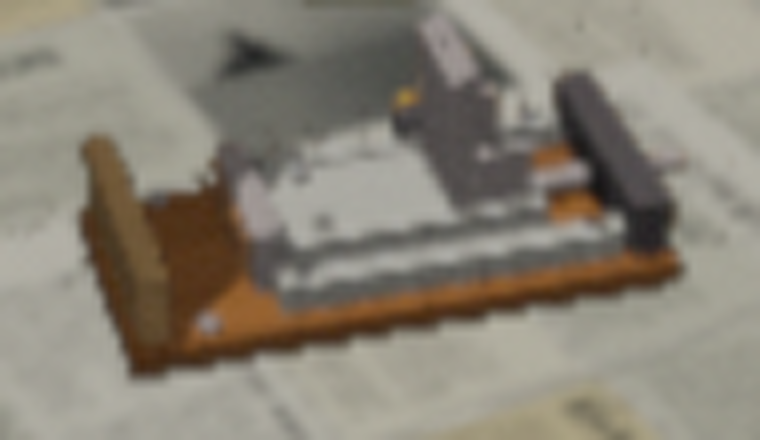

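View pics/end_scene.png

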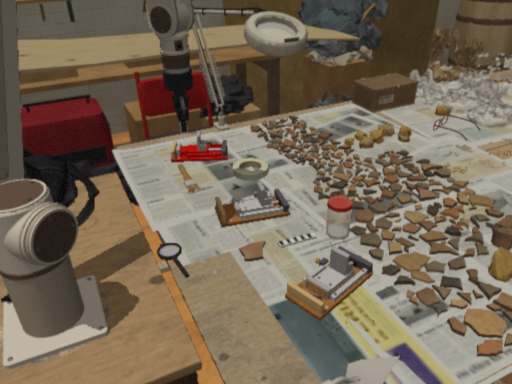

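Clamp A's jaw now stands open, with its front edge near (140,290) in the top crop, where 28 mm of travel predicts about (133,296). The plate's top edge, near (420,18) in the scene crop, also matches 28 mm, where (416,22) is predicted. Clamp B, the flat sherd, scale bar, brush and jar are all where they were, and the arm is clear of everything.

```bash
python3 - <<'E'
from workcell import bot
print(bot.job_done()); o=bot.get_obs(); print(o["clock"],o["ft_force"])
E
```

```text
the job is handed in; nothing more can be done
None
the job is handed in; nothing more can be done
```

I cocked the shut clamp and handed the job in after about 7 s of the 35 s allowed. No verdict was reported.

- **Push:** With the fingers shut, I pushed the thumb plate straight back to the end stop. There the force rose from 13 to 23 N with no further movement. I then backed the fingers off, and the carriage sprang back to mid travel.
- **Clamp A after release:** In both cameras the jaw edge and plate fit the latched position at 28 mm, to within about 2–4 mm by eye. I measured that only from the pictures and took just one set of them after release.
- **Everything else:** Clamp B and the sherd in its mouth, the flat sherd, scale bar, brush and jar look unmoved in the last pictures. I compared these by eye only. The arm stood about 0.22 m above the table, with the wrist force near 0.
- **Disagreements:** My clamp pose fit was off by about 1 pixel (2–3 mm), which the push could tolerate. The wrist also felt a side load of up to 12 N upward while pressed at the stop. I put this down to friction on the plate, and it was gone after release.

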